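# Find the release notch of a board tester and eject its tray

### The arm

A 6-joint arm with a two-finger parallel gripper is mounted at the origin on the work surface. World frame = base frame: x ahead of the robot, y to its left, z up, the work surface at z = 0. Lengths are in m, angles in rad, forces in N, time in s.
With the tool pointing down it reaches from about 0.375 to 0.9 m from the base axis. Payload 3.1 kg.
Tool frame: the origin (TCP) lies midway between the tips of the shut fingers; the grasp point (between the pads) lies 19 mm behind it; z points along the fingers, y is the line along which they close (so a half turn about z gives the same grasp; the last joint's range is limited). The gripper opens to 87 mm and grips with 3 to 60 N. Pads are 19 mm wide; open, the fingers measure 117 mm over their backs; the gripper's body (75 mm by 190 mm) begins 51 mm behind the grasp point.
Start: joints at [0.963, 0.527, 1.433, -0, 1.181, -0.178], TCP at [0.26, 0.568, 0.223] pointing down, gripper open.
Joint ranges: [-3.08, 3.08], [-0.75, 2.2], [0.22, 2.44], [-1.43, 4.57], [0, 2.65], [-2.85, 2.85]. Speed limits (rad/s): [2.79, 2.79, 3.14, 3.14, 3.14, 3.14].

### API

Orientations are given as a unit quaternion [x, y, z, w].
In Python, from rig import status, imaging, order gives the robot as it stands.
- The arm moves only by the tool arm_command, never from a script. Its argument "deltas" is one flat list of numbers, 5 for each row, row after row: the opening, from -1 (shut) to 1 (fully open), so that 0 is half open, then the shift along the tool's x, y, z in m, then the turn about the tool's z in rad. In form: [gripper, tx, ty, tz, roll, gripper, tx, ty, tz, roll, ...]. A call has 1 to 12 rows; each row shifts and turns the commanded pose from where the row before left it, along the tool's axes as they then stand; what a row does not reach is not made up. A row lasts 1/8 s, in which the tool goes at most 62.5 mm and 10.7 degrees, less where a joint would pass 70% of its speed; a pose out of reach is approached as far as the arm can. A call with a gripper value outside its range is refused whole. The fingers move at their own pace and stop on an object; "newtons" is the grip in N (left out, the last holds). Time passes only in rows, so rows that do not move let the fingers close. It gives the time, the measured TCP pose, the force, the opening and the grip force at its end, in the units of the state.
- status.get_obs(): the state, without advancing time (a new reading comes with each control period).
- imaging.camera(name): name is "side" or "top"; returns (picture, depth): 480x640x3 uint8, red, green, blue; 480x640 float32, m along the optical axis (not along the pixel's ray), 0 where there is no reading.
- imaging.camera_params(name): a dict with "intrinsics" (3x3 intrinsics, pixels), "camera_from_world" (4x4, takes a point from world to camera coordinates). Camera axes: x right, y up, looking along -z (the intrinsics and any distortion apply to the point x, -y, -z); pixel columns grow to the right and rows downward; lengths in m; the calibration is good to about 2 mm. A picture is of the moment at which its call begins. camera_params takes no time and is no camera call.
- order.hand_in(): hands the job in; it is judged then, once.
The state is a dict: "time": time; "q": joint angles; "joint_velocities": joint speeds; "joint_torque": joint torques, N m; "position": TCP position; "tool_rot": TCP orientation; "ft_force": force on the tool from outside, world axes, zero at the start; "moment": the same for the moment, N m; "grip_width": finger opening in m; "grip_force": force on a finger pad.
Only numpy, scipy, OpenCV 4.12 (cv2) and the standard library are available. Lean on these libraries where they do the work, as an engineer would, in place of code of your own. Each camera call takes 0.05 s, during which the arm holds its last target. There are 200 camera calls.

### The job

The board tester's tray is shut, and its release key is hidden in a notch somewhere along the metal rail on the tester's front top edge. Starting near either end of the rail, sweep a fingertip along its top until you find the notch, then press the key inside all the way down so that the tray with its board comes out, and withdraw. Do not touch the tray or the board, do not grasp or lift anything, and leave the things around as they are.

Things in the scene. Friction and masses are not known exactly. Their poses are not given: they have to be found in the camera images.
- tester: Low white bench instrument (board tester), fixed to the bench, 210 mm (x) by 330 mm (y) by 70 mm high, with a rail on top. Origin: centre of its underside, on the bench. Axes: x from its front (robot side) to its back, y along its front edge, z up. Low knobs (12 mm) and a meter face lie on the deck to the sides.
- rail_mid (a point): Middle of the rail's flat top, 92 mm above the bench, at x -90, y 0 of the tester (same axes). Bare aluminium rail along y: 320 mm long, 26 mm wide, 22 mm above the deck. One notch, 44 mm long, cuts right across it, open front and back; its centre lies anywhere from y -45 to +45 mm: its place is not reported, find it by touch or sight. No other gap.
- key (a joint): Release key: aluminium block in the notch, 40 (y) by 24 mm. Value: metres pressed; 0 at start, 0.008 fully down. Top 84 mm above the bench at 0 (8 mm under the rail's top), 76 mm fully down. Takes about 4 to 6 N, no return spring, stays where left; drives the tray out three times as far (24 mm). Shut fingertips up to 40 mm wide fit in.
- bay (a point): Middle of the open bay behind the rail, at deck height (70 mm), x -15, y 0 of the tester. The bay is 120 mm (x) by 190 mm (y), open upwards; the tray is seen in it.
- tray: Aluminium tray, 140 mm (x) by 176 mm (y), with a grey front panel, in the bay; slides out to the front (tester's -x) below the rail. Origin: centre of its underside, at x -32, y 0, z 16 mm in the tester's frame when shut, x -56 mm when fully out. Not to be touched.
- board: Loose yellow circuit board, 120 by 156 by 4 mm, with a black relay and a green terminal block up to 19 mm high; lies in the tray. Origin: centre of its underside. Not to be touched.
- jar: Small amber jar, 40 mm across, 55 mm high, standing on the deck behind the bay. Origin: centre of its underside. Leave alone.
- driver: Screwdriver, 160 mm long, lying on the bench beside the tester. Leave alone.
- reel: White reel, 90 mm across, 14 mm thick, lying on the bench beside the tester. Origin: centre of its underside. Leave alone.

How it is judged:
By the outcome, as a careful person would: the job done as asked, in the order asked, and still so for the second after the job is handed in, with the robot touching nothing.
It also fails if it takes over 45 s, if anything falls off the work surface, if the arm or the gripper's body presses on something with over 40 N, if the wrist force passes 120 N, or if a joint passes its speed limit or range.

## Working session

There is one attempt and no reset: what is moved stays moved. The work goes in short steps, Python scripts to look and compute and a tool call to move; the robot and the scene stay as the last step left them, time stands still between calls to the robot, and variables do not carry over. Pictures are saved under pics/ and viewed, at most 10 in all, crops included, and the job is handed in when it is done.

Besides the shell and the picture viewer there is one more tool, called after "Call:" as name(argument=value, ...), one argument or row to a line, values as JSON. arm_command: Moves the arm, as the interface text tells. Its arguments: {"type":"object","properties":{"deltas":{"type":"array"},"newtons":{"type":"number"}},"required":["deltas"]}

```bash
mkdir -p pics; cat > h.py <<'E'
import numpy as np, cv2
from rig import status, imaging, order
def snap(n,f):
    p,d=imaging.camera(n); cv2.imwrite(f'pics/{f}.png',p[:,:,::-1]); np.save(f'pics/{f}.npy',d); return p,d
def world(n,d,u,v):
    c=imaging.camera_params(n);K=np.array(c['intrinsics']);T=np.linalg.inv(np.array(c['camera_from_world']))
    z=d[int(v),int(u)] if not np.isscalar(d) else d
    x=(u-K[0,2])/K[0,0]*z;y=(v-K[1,2])/K[1,1]*z
    return (T@[x,-y,-z,1])[:3]
E
python3 - <<'E'
from h import *
snap('top','t0');snap('side','s0')
o=status.get_obs();print(o['position'],o['tool_rot'],o['ft_force'],o['time'])
print(imaging.camera_params('top').keys())
E
```

```text
[0.26002552 0.56760248 0.22167252] [ 2.13261184e-01  9.76994729e-01 -9.13340206e-04 -3.65210571e-04] [0.04886279 0.57708112 0.22143203] 0.1
dict_keys(['intrinsics', 'camera_from_world'])
```

View pics/t0.png

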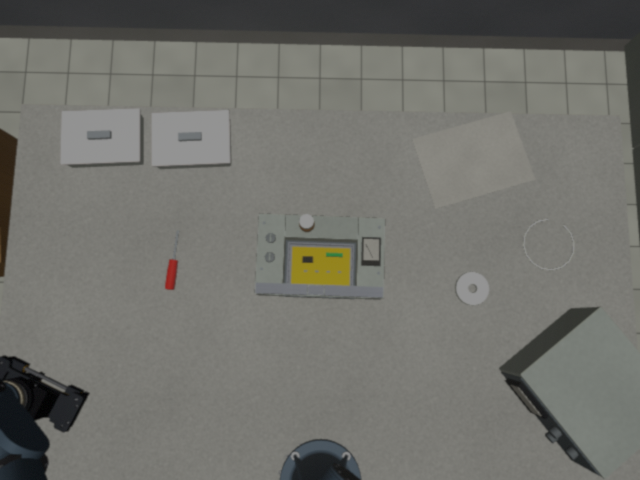

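View pics/s0.png

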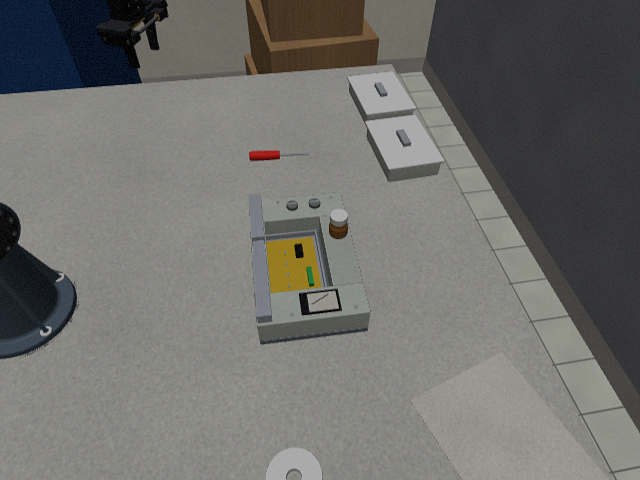

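The top view shows the tester at cols 257–385, rows 213–299, with the rail along row ~291. The side view shows the rail from (256,196) to (263,318), with a possible notch near (258,239). I'll enlarge both.

```bash
python3 - <<'E'
from h import *
a=cv2.imread('pics/t0.png')[270:310,245:395];b=cv2.imread('pics/s0.png')[185:345,235:385]
a=cv2.resize(a,None,fx=5,fy=5,interpolation=2);b=cv2.resize(b,None,fx=3.7,fy=3.7,interpolation=2)
cv2.imwrite('pics/ca.png',a);cv2.imwrite('pics/cb.png',b)
d=np.load('pics/t0.npy')
for v in (284,288,291,294): print(v,[tuple(np.round(world('top',d,u,v),3)) for u in (262,300,340,378)])
print('depth z profile',[(u,round(world('top',d,u,291)[1],3),round(world('top',d,u,291)[2],3)) for u in range(252,390,3)])
E
```

```text
284 [(np.float64(0.496), np.float64(0.155), np.float64(0.093)), (np.float64(0.497), np.float64(0.06), np.float64(0.087)), (np.float64(0.503), np.float64(-0.043), np.float64(0.022)), (np.float64(0.501), np.float64(-0.139), np.float64(0.066))]
288 [(np.float64(0.486), np.float64(0.156), np.float64(0.087)), (np.float64(0.487), np.float64(0.06), np.float64(0.09)), (np.float64(0.488), np.float64(-0.041), np.float64(0.092)), (np.float64(0.489), np.float64(-0.137), np.float64(0.089))]
291 [(np.float64(0.478), np.float64(0.155), np.float64(0.093)), (np.float64(0.479), np.float64(0.06), np.float64(0.091)), (np.float64(0.481), np.float64(-0.041), np.float64(0.087)), (np.float64(0.481), np.float64(-0.136), np.float64(0.097))]
294 [(np.float64(0.472), np.float64(0.158), np.float64(0.063)), (np.float64(0.472), np.float64(0.059), np.float64(0.097)), (np.float64(0.473), np.float64(-0.041), np.float64(0.093)), (np.float64(0.474), np.float64(-0.136), np.float64(0.091))]
depth z profile [(252, np.float64(0.192), np.float64(-0.002)), (255, np.float64(0.172), np.float64(0.093)), (258, np.float64(0.165),
[... 1268 characters left out ...]
t64(0.096)), (345, np.float64(-0.053), np.float64(0.095)), (348, np.float64(-0.061), np.float64(0.093)), (351, np.float64(-0.068), np.float64(0.093)), (354, np.float64(-0.076), np.float64(0.093)), (357, np.float64(-0.083), np.float64(0.095)), (360, np.float64(-0.091), np.float64(0.094)), (363, np.float64(-0.098), np.float64(0.093)), (366, np.float64(-0.106), np.float64(0.09)), (369, np.float64(-0.114), np.float64(0.09)), (372, np.float64(-0.122), np.float64(0.088)), (375, np.float64(-0.128), np.float64(0.095)), (378, np.float64(-0.136), np.float64(0.097)), (381, np.float64(-0.144), np.float64(0.091)), (384, np.float64(-0.163), np.float64(0.002)), (387, np.float64(-0.171), np.float64(0.005))]
```

View pics/ca.png

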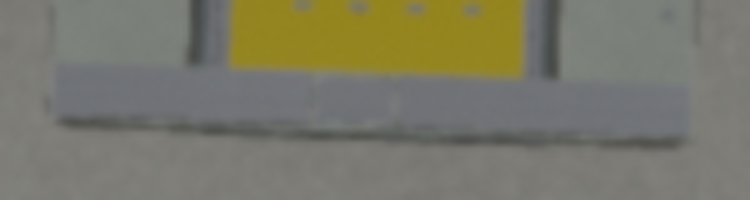

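View pics/cb.png

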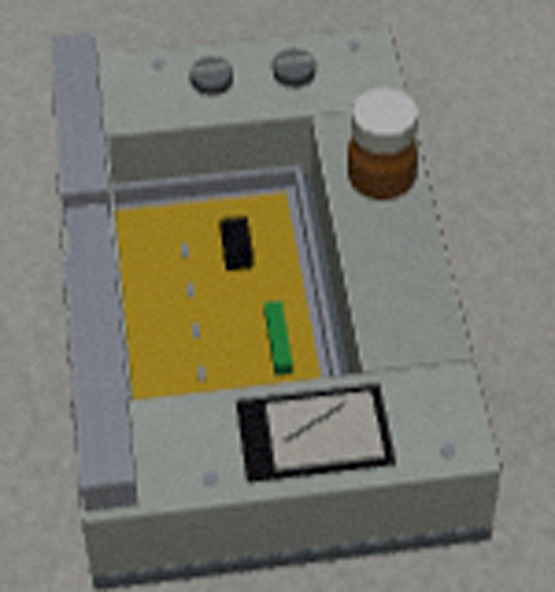

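The top crop shows the notch outline at crop x≈312–398, so u≈307.4–324.6. The depth dip agrees. Rail corners in the full image are about (256,283), (256,294), (382.8,285.8) and (382.8,297.2).

```bash
cat >> h.py <<'E'
def onplane(n,u,v,h):
    a=world(n,1.0,u,v);b=world(n,2.0,u,v);return a+(h-a[2])/(b[2]-a[2])*(b-a)
E
python3 - <<'E'
from h import *
P=lambda u,v,n='top':onplane(n,u,v,.092)
c=[P(256,283),P(256,294),P(382.8,285.8),P(382.8,297.2)]
print(np.round(c,4)); m=np.mean(c,0);d=(c[0]+c[1]-c[2]-c[3]);print('mid',m,'yaw',np.arctan2(-d[0],d[1]))
print('notch',P(307.4,290),P(324.6,290.5))
S=lambda x,y:P(235+x/3.7,185+y/3.7,'side')
print('side corners',[np.round(S(*p),4) for p in((52,37),(95,35),(83,487),(135,485),(62,193),(109,188))])
o=status.get_obs();R=__import__('scipy.spatial.transform').spatial.transform.Rotation.from_quat(o['tool_rot']).as_matrix();print(R)
E
```

```text
[[ 0.4982  0.1703  0.092 ]
 [ 0.4707  0.1695  0.092 ]
 [ 0.4949 -0.1484  0.092 ]
 [ 0.4663 -0.1482  0.092 ]]
mid [0.4825077  0.01081825 0.092     ] yaw -0.012209774298792764
notch [0.48214716 0.04127339 0.092     ] [ 0.48138647 -0.0018799   0.092     ]
side corners [array([0.4764, 0.1688, 0.092 ]), array([0.5018, 0.1665, 0.092 ]), array([ 0.4689, -0.1498,  0.092 ]), array([ 0.4936, -0.1528,  0.092 ]), array([0.473 , 0.0421, 0.092 ]), array([0.4988, 0.0416, 0.092 ])]
[[-9.09039068e-01  4.16709438e-01 -1.10317763e-03]
 [ 4.16710773e-01  9.09037666e-01 -1.62888666e-03]
 [ 3.24057578e-04 -1.94042761e-03 -9.99998065e-01]]
```

Call:
arm_command(
  deltas=[-1,0,0,0,-0.137,-1,0,0,0,-0.137,-1,0,0,0,-0.138,-1,-0.026,-0.0465,0,0,-1,-0.026,-0.0465,0,0,-1,-0.026,-0.0465,0,0,-1,-0.026,-0.0465,0,0,-1,-0.026,-0.0465,0,0,-1,-0.026,-0.0465,0,0,-1,-0.026,-0.0465,0,0,-1,-0.026,-0.0465,0,0,-1,-0.026,-0.0465,0,0],
  newtons=20,
)

```text
time: 1.6
position: [0.4873, 0.144, 0.2223]
tool_rot: [0.009, 1.0, 0.0, -0.0]
ft_force: [0.7, 0.7, 0.1]
grip_width: 0.0002
grip_force: 0.0
```

Call:
arm_command(
  deltas=[-1,0,0,0,0,-1,0,0,0,0],
)

```text
time: 1.85
position: [0.4862, 0.1456, 0.2221]
tool_rot: [0.009, 1.0, 0.0, -0.001]
ft_force: [0.3, -0.9, -0.3]
grip_width: 0.0003
grip_force: 0.0
```

Call:
arm_command(
  deltas=[-1,0,0,0.04,0,-1,0,0,0.04,0,-1,0,0,0.03,0,-1,0,0,0.015,0,-1,0,0,0.003,0,-1,0,0,0,0],
)

```text
time: 2.6
position: [0.4873, 0.146, 0.0952]
tool_rot: [0.009, 1.0, 0.0, 0.001]
ft_force: [0.7, 0.3, 0.0]
grip_width: 0.0005
grip_force: 0.0
```

Call:
arm_command(
  deltas=[-1,0,0,0.001,0,-1,0,0,0.001,0,-1,0,0,0,0],
)

```text
time: 2.98
position: [0.4871, 0.1455, 0.0929]
tool_rot: [0.009, 1.0, 0.0, 0.0]
ft_force: [0.3, -0.6, -0.0]
grip_width: 0.0002
grip_force: 0.0
```

Call:
arm_command(
  deltas=[-1,0,0,0.001,0,-1,0,0,0,0],
)

```text
time: 3.22
position: [0.4871, 0.1455, 0.0924]
tool_rot: [0.009, 1.0, -0.0, 0.0]
ft_force: [-1.0, -0.7, 6.4]
grip_width: 0.0005
grip_force: 3.3
```

Call:
arm_command(
  deltas=[-1,0,0,0.001,0,-1,0,0,0,0],
)

```text
time: 3.48
position: [0.4871, 0.1455, 0.0924]
tool_rot: [0.009, 1.0, -0.0, 0.001]
ft_force: [-2.9, -0.4, 13.7]
grip_width: 0.0004
grip_force: 7.1
```

Call:
arm_command(
  deltas=[-1,0,0,-0.001,0,-1,0,-0.008,0,0,-1,0,-0.012,0,0,-1,0,-0.012,0,0,-1,0,-0.012,0,0,-1,0,-0.008,0,0,-1,0,0,0,0],
)

```text
time: 4.35
position: [0.4873, 0.0931, 0.0924]
tool_rot: [0.009, 1.0, 0.0, 0.001]
ft_force: [-1.1, 0.4, 6.4]
grip_width: 0.0008
grip_force: 3.7
```

Call:
arm_command(
  deltas=[-1,0,-0.008,0,0,-1,0,-0.008,0,0,-1,0,-0.008,0,0,-1,0,-0.006,0,0,-1,0,0,0,0],
)

```text
time: 4.97
position: [0.4867, 0.0635, 0.0924]
tool_rot: [0.009, 1.0, 0.0, 0.001]
ft_force: [-0.6, 2.5, 7.9]
grip_width: 0.0005
grip_force: 3.8
```

Call:
arm_command(
  deltas=[-1,0.0005,-0.008,0,0,-1,0.0005,-0.008,0,0,-1,0,-0.008,0,0,-1,0,-0.005,0,0,-1,0,0,0,0],
)

```text
time: 5.6
position: [0.4848, 0.0344, 0.0921]
tool_rot: [0.009, 1.0, 0.0, 0.001]
ft_force: [-0.1, 1.9, 5.3]
grip_width: 0.0003
grip_force: 3.0
```

Call:
arm_command(
  deltas=[-1,0,-0.004,0,0,-1,0,-0.004,0,0,-1,0,0,0,0],
)

```text
time: 5.98
position: [0.4836, 0.0261, 0.0913]
tool_rot: [0.009, 1.0, -0.0, -0.0]
ft_force: [-0.0, 0.5, 0.2]
grip_width: 0.0004
grip_force: 0.0
```

The force fell to zero and the tip dropped, so it's in the notch. Next I centre it and press.

Call:
arm_command(
  deltas=[-1,0,-0.004,0,0,-1,0,-0.002,0,0,-1,0,0,0.003,0,-1,0,0,0.002,0,-1,0,0,0,0],
)

```text
time: 6.6
position: [0.4835, 0.0207, 0.0863]
tool_rot: [0.009, 1.0, 0.0, -0.0]
ft_force: [-0.1, -0.2, 0.7]
grip_width: 0.0007
grip_force: 0.0
```

Call:
arm_command(
  deltas=[-1,0,0,0.002,0,-1,0,0,0.002,0,-1,0,0,0.002,0,-1,0,0,0,0],
)

```text
time: 7.1
position: [0.4838, 0.0206, 0.0804]
tool_rot: [0.009, 1.0, 0.0, 0.0]
ft_force: [-0.0, 1.0, 2.3]
grip_width: 0.0003
grip_force: 0.5
```

Call:
arm_command(
  deltas=[-1,0,0,0.002,0,-1,0,0,0.002,0,-1,0,0,0.001,0,-1,0,0,0,0],
)

```text
time: 7.6
position: [0.4838, 0.0206, 0.0763]
tool_rot: [0.009, 1.0, -0.0, 0.0]
ft_force: [-1.3, 0.5, 11.9]
grip_width: 0.001
grip_force: 5.4
```

Call:
arm_command(
  deltas=[-1,0,0,0.001,0,-1,0,0,0,0,-1,0,0,0,0],
)

```text
time: 7.98
position: [0.4838, 0.0206, 0.0762]
tool_rot: [0.009, 1.0, -0.0, 0.001]
ft_force: [-2.7, 1.1, 19.1]
grip_width: 0.0003
grip_force: 9.5
```

Bottomed at 0.076 with 19 N. Withdraw straight up, then to the left.

Call:
arm_command(
  deltas=[-1,0,0,-0.003,0,-1,0,0,-0.01,0,-1,0,0,-0.03,0,-1,0,0,-0.05,0,-1,0,0,-0.05,0,-1,0,0.04,0,0,-1,0,0.05,0,0,-1,0,0.05,0,0,-1,0,0.05,0,0,-1,0,0.03,0,0,-1,0,0,0,0,-1,0,0,0,0],
)

```text
time: 9.48
position: [0.4872, 0.2399, 0.2173]
tool_rot: [0.009, 1.0, -0.0, -0.0]
ft_force: [-0.6, 0.3, 0.3]
grip_width: 0.0005
grip_force: 0.0
```

```bash
python3 - <<'E'
from h import *
snap('side','s1');snap('top','t1')
a=cv2.resize(cv2.imread('pics/s1.png')[185:345,235:385],None,fx=2.6,fy=2.6,interpolation=2)
b=cv2.resize(cv2.imread('pics/t1.png')[200:310,245:395],None,fx=2.6,fy=2.6,interpolation=2)
c=np.zeros((a.shape[0],a.shape[1]+b.shape[1],3),np.uint8);c[:,:a.shape[1]]=a;c[:b.shape[0],a.shape[1]:]=b
cv2.imwrite('pics/c1.png',c)
E
```

```text
(no output)
```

View pics/c1.png

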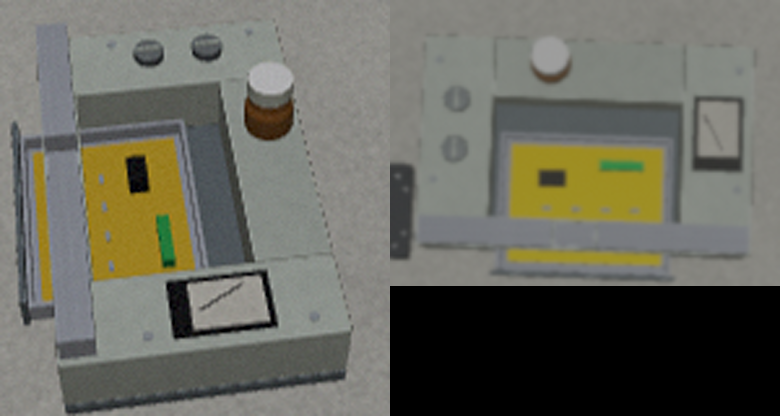

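The tray, with its board, sticks out in front of the rail (panel at crop row ~273, rail front at ~252). The jar is where it was.

```bash
python3 -c "
from rig import order;print(order.hand_in())"
```

```text
the job is handed in; nothing more can be done
None
```

I swept the rail from its left end, found the notch, and pressed the key until it bottomed at 76 mm; the tray and board came out, and I withdrew the arm clear and handed the job in at about 9.6 s.

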